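# Bolt the tool chest shut through its slotted disc

## Task

Bolt the wooden tool chest shut with the fingertips: turn the slotted disc on its lid by its posts until the slot lines up with the sliding bolt, then push the bolt by its lug through the disc and into the keeper until it is fully home. Do not lift the bolt, leave everything else where it is, and finish with the hand clear.

Things in the scene. Friction and masses are not known exactly. Their poses are not given: they have to be found in the camera images.
- chest: Flat dark wooden tool chest with a light lid, fixed to the bench: 220 mm (its x) by 340 mm (its y), lid top 60 mm above its origin, the centre of its underside. The lock on the lid lies along the chest's y axis at its x = 0: steel channel with the bolt, slotted disc (centre at chest y +65 mm), keeper. The bolt is pushed along the chest's +y.
- strap (a point): Middle of the end face, towards the lug, of the strap over the channel's front end; bolt runs under it. Strap: 40 mm long (chest y -13 to +27 mm), 36 mm wide, top 85 mm above the bench. The lug's front face meets this when the bolt is home. The channel: chest y -150 to +27 mm, 17 mm wide between rails 10 mm high, bed 66 mm above the bench.
- disc (a joint): Turn of the slotted brass disc about its vertical axis, rad, counter-clockwise positive from above. At 0 and at pi the slot lies along the chest's y axis, in line with the bolt; either will do. Stops at -0.35 and +3.49; starts between 0.7 and 2.44. It stays where it is left; turning takes about 0.06 N m (2.5 N at a post).
- disc_top (a point): Centre of the disc, level with the top of its two half-moons, 80 mm above the bench. The disc is 70 mm across; a straight slot 20 mm wide and 15 mm deep, mouths flared to 28 mm, runs right across it along this point's y axis. The point turns with the disc.
- post_a (a point): Middle of the top of one of the disc's two upright round finger posts: 12 mm diameter, rising 28 mm from the half-moon (80 to 108 mm above the bench), 24 mm from the disc's axis on the disc's +x side, at right angles to the slot. At joint value 0 the disc's axes are parallel to the chest's.
- post_b (a point): The same for the other post, on the disc's -x side.
- bolt: Loose steel bolt in the channel, about 240 g: bar 14 mm wide, 12 mm high, rounded nose. Origin: underside below the middle of its lug; nose 141 mm ahead along its +y (the chest's +y). Origin starts at chest y -116 to -131 mm, home is -20 mm. Slides with 1 to 3 N. The disc's rim blocks it unless the slot is in line within a few degrees.
- bolt_lug (a point): Middle of the back face of the upright lug at the bolt's tail, which is pushed; 92 mm above the bench. The lug is 26 mm wide, 14 mm thick along y and stands from 78 to 106 mm above the bench.
- keeper (a point): Middle of the mouth of the steel keeper box beyond the disc, facing it, 72 mm above the bench; box 22 mm long, 21 mm wide inside, top 85 mm above the bench. The bolt's nose ends 16 mm inside it.
- wax_jar: Bystander: small jar 40 mm across, 42 mm high, standing on the chest's lid beside the channel, on the far (+x) side. Origin at the centre of its underside.
- chisel: Bystander: hand tool like a screwdriver, 190 mm long, lying on the bench beyond the chest.
- reflector: Bystander: domed metal lamp reflector, 92 mm across, 46 mm high, on the bench by one end of the chest. Origin at the centre of its underside.
- offcut: Bystander: wooden block 75 by 45 by 30 mm, on the bench by one end of the chest. Origin at the centre of its underside.
Mind the look-alikes: they are no part of the job. What is meant by the bolt is not purple or red, and is the larger of those in its own colour.

How it is judged:
On the way, in this order (a step that is already met when the one before it is completed fails the run):
1. the slot is turned into line with the bolt (within 0.2 rad) (angle between the y axis of disc_top and the y axis of chest, either way round below 0.2 rad), for 0.1 s.
2. the bolt is pushed through the disc (y of bolt in the frame of chest above -0.041 m), for 0.05 s.
At the end, for the whole second after the job is handed in: The bolt lies in its channel and through the disc's slot, at rest, its lug within 6 mm of the strap (fully home in the keeper), and every bystander is within 15 mm of where it stood (y of bolt in the frame of chest between -0.026 and -0.014 m and x of bolt in the frame of chest between -0.006 and 0.006 m and z of bolt in the frame of chest below 0.072 m and angle between the y axis of bolt and the y axis of chest, either way round below 0.1 rad and angle between the y axis of disc_top and the y axis of chest, either way round below 0.2 rad and linear speed of bolt below 0.02 m/s and distance of each of wax_jar, chisel, reflector, offcut from where it was at the start of the episode below 0.015 m); the robot touches nothing.
It fails at once if the bolt is lifted more than 8 mm or tipped up out of its channel (z of bolt in the frame of chest above 0.074 m or angle between bolt's own z axis and vertical above 0.15 rad).
It fails at once if the wax jar is moved more than 15 mm (distance of wax_jar from where it was at the start of the episode above 0.015 m).
It fails at once if the chisel is moved more than 15 mm (distance of chisel from where it was at the start of the episode above 0.015 m).
It fails at once if the reflector is moved more than 15 mm (distance of reflector from where it was at the start of the episode above 0.015 m).
It fails at once if the offcut is moved more than 15 mm (distance of offcut from where it was at the start of the episode above 0.015 m).
It also fails if it takes over 58 s, if anything falls off the work surface, if the arm or the gripper's body presses on something with over 40 N, if the wrist force passes 120 N, or if a joint passes its speed limit or range.

## Robot

A 6-joint arm with a two-finger parallel gripper is mounted at the origin on the work surface. World frame = base frame: x ahead of the robot, y to its left, z up, the work surface at z = 0. Lengths are in m, angles in rad, forces in N, time in s.
With the tool pointing down it reaches from about 0.35 to 0.975 m from the base axis. Payload 4.9 kg.
Tool frame: the origin (TCP) lies on the centre line of the jaws, within the pads' length; the fingertips stand manip.tip_reach ahead of it and the grasp point (between the pads) is the TCP (manip.tip_reach is the distance from the TCP to the fingertips, in m); z points along the fingers, y is the line along which they close (so a half turn about z gives the same grasp; the last joint's range is limited). The gripper opens to 85 mm and grips with 20 to 120 N. Pads are 22 mm wide; open, the fingers measure 114 mm over their backs; the gripper's body (76 mm by 85 mm) begins 54 mm behind the grasp point. The pads swing forward as they close: fully open they stand 13 mm farther back than shut.
Start: joints at [-1.284, 0.053, 1.613, -0, 1.476, -0.119], TCP at [0.247, -0.574, 0.25] pointing down, gripper open.
Joint ranges: [-3.01, 3.01], [-1.01, 2.22], [0.06, 2.58], [-1.02, 4.17], [0.09, 2.62], [-3.14, 3.14]. Speed limits (rad/s): [2.57, 2.57, 3.14, 3.14, 3.14, 3.14].

## Interface

Orientations are given as a unit quaternion [w, x, y, z].
In Python, from plant import manip gives the robot as it stands. The module is installed in compiled form; this text tells all that it offers.
- The arm moves only by the tool move_arm, never from a script. Its argument "rows" is a list of rows, each a list of 7 numbers: the shift along the tool's x, y, z in cm, then the turn, a rotation vector about the tool's x, y, z in degrees, then the opening, from -1 (shut) to 1 (fully open). In form: [[tx, ty, tz, ax, ay, az, jaw], ...]. A call has 1 to 20 rows; each row shifts and turns the commanded pose from where the row before left it, along the tool's axes as they then stand; what a row does not reach is not made up. A row lasts 1/12 s, in which the tool goes at most 41.7 mm and 7.16 degrees, less where a joint would pass 70% of its speed; a pose out of reach is approached as far as the arm can. A call is refused whole if a number of a shift passes 4.17 or a number of a turn 7.16, either way. A call with a gripper value outside its range is refused whole. The fingers move at their own pace and stop on an object; the grip force is fixed at half the most. Time passes only in rows, so rows that do not move let the fingers close. It gives the time, the measured TCP pose, the force, the opening and the grip force at its end, in the units of the state.
- manip.state(): the state, without advancing time (a new reading comes with each control period).
- manip.grab_frame(name): name is "scene" or "top" or "wrist"; returns a dict with "img" (400x640x3 uint8, blue, green, red), "mtx" (3x3 intrinsics, pixels), "k1" (the pictures are not rectified: a ray, as slopes to the right and down, at radius r is drawn at 1 + k1 r^2 times it, then the intrinsics apply), "R" (3x3) and "t" (3): a world point X has camera coordinates R X + t. Camera axes: x right, y down, z forward; pixel columns grow to the right and rows downward; lengths in m; the calibration is good to about 2 mm. A picture is of the moment at which its call begins. There is no depth.
- manip.job_done(): hands the job in; it is judged then, once.
The state is a dict: "time": time; "joint_pos": joint angles; "joint_vel": joint speeds; "joint_efforts": joint torques, N m; "tool_pos": TCP position; "tool_rot": TCP orientation; "contact_force": force on the tool from outside, world axes, zero at the start; "ft_torque": the same for the moment, N m; "gripper_width": opening from 0.0 (shut) to 1.0 (fully open); "grasp_force": force on a finger pad.
Only numpy, scipy, OpenCV 4.12 (cv2) and the standard library are available. Lean on these libraries where they do the work, as an engineer would, in place of code of your own. Each camera call takes 0.05 s, during which the arm holds its last target. There are 200 camera calls.

## Working session

There is one attempt and no reset: what is moved stays moved. The work goes in short steps, Python scripts to look and compute and a tool call to move; the robot and the scene stay as the last step left them, time stands still between calls to the robot, and variables do not carry over. Pictures are saved under pics/ and viewed, at most 10 in all, crops included, and the job is handed in when it is done.

Besides the shell and the picture viewer there is one more tool, called after "Call:" as name([rows], argument=value, ...), one row to a line, values as JSON. move_arm: Moves the arm, as the interface text tells. Its arguments: {"type":"object","properties":{"rows":{"type":"array","items":{"type":"array","items":{"type":"number"}}}},"required":["rows"]}

```bash
mkdir -p pics; cat > h.py <<'E'
import numpy as np, cv2
from plant import manip
def und(f,px):
    d=np.array([f["k1"],0,0,0,0],float)
    return cv2.undistortPoints(np.array(px,float).reshape(-1,1,2),f["mtx"],d).reshape(-1,2)
def onz(f,px,z):
    n=und(f,px); R=np.array(f["R"]);t=np.array(f["t"]); c=-R.T@t
    z=np.broadcast_to(z,len(n)); out=[]
    for (a,b),zz in zip(n,z):
        d=R.T@np.array([a,b,1]); out.append(c+d*(zz-c[2])/d[2])
    return np.array(out)
def proj(f,X):
    X=np.array(X,float).reshape(-1,3)
    return cv2.projectPoints(X,cv2.Rodrigues(np.array(f["R"]))[0],np.array(f["t"],float),f["mtx"],np.array([f["k1"],0,0,0,0],float))[0].reshape(-1,2)
E
python3 - <<'E'
from h import *
import pickle
fs={}
for n in("scene","top"):
    f=manip.grab_frame(n);fs[n]=f;cv2.imwrite(f"pics/{n}0.png",f["img"]); print(n,-np.array(f["R"]).T@f["t"],f["mtx"][0],f["k1"])
pickle.dump(fs,open("f0.pkl","wb"));print(manip.tip_reach,manip.state())
E
```

```text
scene [1.2175788  0.76200116 0.87272865] [421.41030785   0.         323.8461709 ] -0.02025983000537883
top [ 0.49586583 -0.00171182  1.03436994] [399.54972773   0.         321.56233785] -0.0010525624884065725
0.019 {'time': 0.1, 'joint_pos': array([-1.28404267e+00,  5.33244355e-02,  1.61417903e+00, -1.22464249e-05,
        1.47600254e+00, -1.19007295e-01]), 'joint_vel': array([ 0.00074719, -0.00023067, -0.00331136, -0.00065485,  0.00103067,
        0.00213794]), 'joint_efforts': array([-8.70412950e-04, -3.94903386e+01, -3.71364784e+01, -1.14546169e-04,
        3.89299414e-03, -1.46618640e-05]), 'tool_pos': array([ 0.2465387 , -0.57373436,  0.24915175]), 'tool_rot': array([-9.52802760e-04,  9.79489684e-01,  2.01492042e-01, -8.62191860e-05]), 'contact_force': array([0.25818409, 0.11682081, 0.38060908]), 'ft_torque': array([-0.01988405, -0.00483362,  0.00334408]), 'grasp_force': 0.0, 'gripper_width': 1.0037317386070035}
```

View pics/scene0.png

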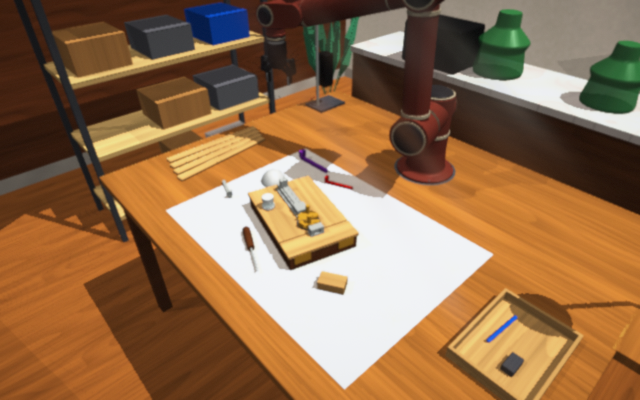

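View pics/top0.png

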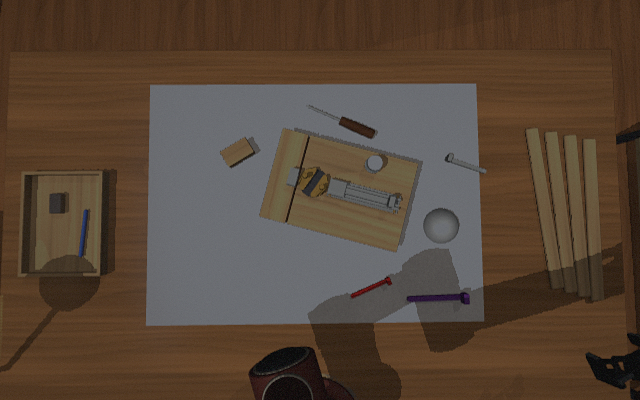

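The top view shows the chest around (340,190), with the disc near (316,182), the lug near (397,203), the keeper near (293,176) and the jar near (375,163). I'll enlarge it to get exact pixels.

```bash
python3 - <<'E'
from h import *
import pickle
f=pickle.load(open("f0.pkl","rb"))
a=f["top"]["img"][140:240,270:430]; cv2.imwrite("pics/c1.png",cv2.resize(cv2.convertScaleAbs(a,alpha=1.7),None,fx=5,fy=5,interpolation=cv2.INTER_CUBIC))
a=f["scene"]["img"][165:270,240:365]; cv2.imwrite("pics/c2.png",cv2.resize(a,None,fx=5,fy=5,interpolation=cv2.INTER_CUBIC))
# lid contour in top: warm-coloured
hsv=cv2.cvtColor(f["top"]["img"],cv2.COLOR_BGR2HSV)
m=cv2.inRange(hsv,(8,60,60),(30,255,255));m[:, :255]=0;m[:,440:]=0;m[:120]=0;m[262:]=0
m=cv2.morphologyEx(m,cv2.MORPH_OPEN,np.ones((3,3)))
c=max(cv2.findContours(m,0,2)[0],key=cv2.contourArea);r=cv2.minAreaRect(c);b=cv2.boxPoints(r);print(r,b)
P=onz(f["top"],b,.06);print(P,[np.linalg.norm(P[i]-P[i-1]) for i in range(4)],P.mean(0))
E
```

```text
((352.6593933105469, 193.07089233398438), (113.1917495727539, 91.61131286621094), 14.80837631225586) [[286.23596 222.88998]
 [309.65063 134.32144]
 [419.08282 163.2518 ]
 [395.66815 251.82034]]
[[ 0.49453156  0.06984461  0.06      ]
 [ 0.71203025  0.01133693  0.06      ]
 [ 0.63824069 -0.25786797  0.06      ]
 [ 0.4219148  -0.19544971  0.06      ]] [np.float64(0.2750532110798146), np.float64(0.22523061142746983), np.float64(0.279134697203598), np.float64(0.22515090650019368)] [ 0.56667933 -0.09303403  0.06      ]
```

View pics/c1.png

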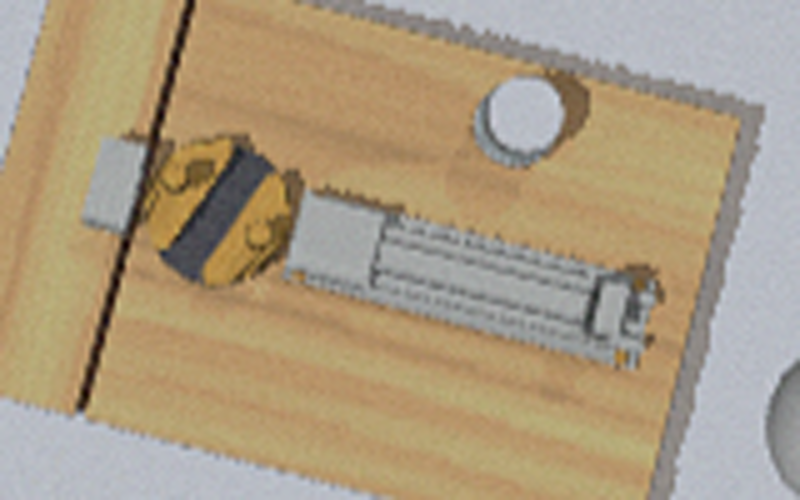

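View pics/c2.png

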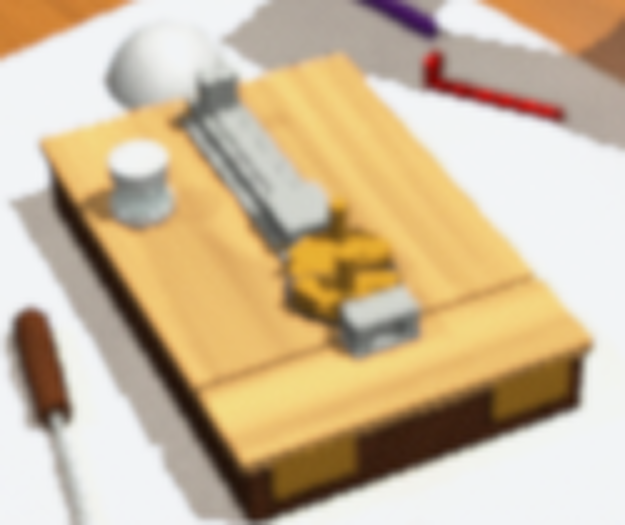

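```bash
python3 - <<'E'
from h import *
import pickle
f=pickle.load(open("f0.pkl","rb"))["top"]
o=lambda p:(np.array(p,float)+.5)/5-.5+[270,140]
n=["strapback","strapfront","lugtop","keepermouth","slotA","slotB","disc","postA","postB","jar"]
px=[(383,250),(301,232),(614,308),(139,187),(254,158),(187,270),(220,212),(190,175),(262,232),(526,115)]
z=[.085,.085,.106,.085,.08,.08,.08,.108,.108,.042+.06]
P=dict(zip(n,onz(f,o(px),z)))
for k in n: print(k,P[k].round(4))
c=np.array([[270+0,140]]) 
y=P["keepermouth"]-P["strapback"]; print("len k-sb",np.linalg.norm(y[:2])); 
y2=P["keepermouth"]-P["lugtop"]
for v in(y,y2): print("y dir angle",np.degrees(np.arctan2(v[1],v[0])))
# chest edges from lid: far long edge, near edge by line fit
hsv=cv2.cvtColor(f["img"],cv2.COLOR_BGR2HSV)
m=cv2.inRange(hsv,(8,50,40),(32,255,255))
l,lab,st,ce=cv2.connectedComponentsWithStats(m)
m=(cv2.inRange(lab,int(lab[220,340]),int(lab[220,340])));m=cv2.morphologyEx(m,cv2.MORPH_CLOSE,np.ones((13,13)))
c=max(cv2.findContours(m,0,2)[0],key=cv2.contourArea);r=cv2.minAreaRect(c);b=cv2.boxPoints(r)
Q=onz(f,b,.06);print(r,Q.round(4),[np.linalg.norm(Q[i]-Q[i-1]).round(4) for i in range(4)])
s=P["slotA"]-P["slotB"];print("slot ang",np.degrees(np.arctan2(s[1],s[0])),np.linalg.norm(s))
s=P["postA"]-P["postB"];print("post ang",np.degrees(np.arctan2(s[1],s[0])),np.linalg.norm(s), (P["postA"]+P["postB"])/2)
E
```

```text
strapback [ 0.5725 -0.0752  0.085 ]
strapfront [ 0.5814 -0.0361  0.085 ]
lugtop [ 0.5428 -0.1811  0.106 ]
keepermouth [0.6036 0.041  0.085 ]
slotA [ 0.6178 -0.0141  0.08  ]
slotB [0.5641 0.0185 0.08  ]
disc [0.5918 0.0025 0.08  ]
postA [0.6064 0.0162 0.108 ]
postB [ 0.5795 -0.0171  0.108 ]
jar [ 0.6344 -0.1421  0.102 ]
len k-sb 0.12026513678528052
y dir angle 75.01351575562263
y dir angle 74.68723296155733
((338.77203369140625, 189.46632385253906), (141.80364990234375, 91.82118225097656), 14.743562698364258) [[ 0.5123  0.1371  0.06  ]
 [ 0.7307  0.0797  0.06  ]
 [ 0.6386 -0.2577  0.06  ]
 [ 0.4217 -0.1954  0.06  ]] [np.float64(0.3446), np.float64(0.2258), np.float64(0.3497), np.float64(0.2257)]
slot ang -31.233348722914364 0.06280207626919143
post ang 51.048040871696216 0.042834046257926375 [ 5.92970414e-01 -4.82070557e-04  1.08000000e-01]
```

Chest +y points about 74.8° in world, and the disc is at about (0.592, 0.0015). Its joint sits near +1.25 rad. I'll grip both posts, turn the disc about 72° clockwise, then push the lug with shut fingers. First I'll hover above the disc.

Call:
move_arm([
  [3.2, -2.31, 0, 0, 0, 0, 1],
  [3.2, -2.31, 0, 0, 0, 0, 1],
  [3.2, -2.31, 0, 0, 0, 0, 1],
  [3.2, -2.31, 0, 0, 0, 0, 1],
  [3.2, -2.31, 0, 0, 0, 0, 1],
  [3.2, -2.31, 0, 0, 0, 0, 1],
  [3.2, -2.31, 0, 0, 0, 0, 1],
  [3.2, -2.31, 0, 0, 0, 0, 1],
  [3.2, -2.31, 0, 0, 0, 0, 1],
  [3.2, -2.31, 0, 0, 0, 0, 1],
  [3.2, -2.31, 0, 0, 0, 0, 1],
  [3.2, -2.31, 0, 0, 0, 0, 1],
  [3.2, -2.31, 0, 0, 0, 0, 1],
  [3.2, -2.31, 0, 0, 0, 0, 1],
  [3.2, -2.31, 0, 0, 0, 0, 1],
  [3.2, -2.31, 0, 0, 0, 0, 1],
  [3.2, -2.31, 0, 0, 0, 0, 1],
])

```text
time: 1.52
tool_pos: [0.5919, 0.0033, 0.2498]
tool_rot: [-0.0, 0.979, 0.202, -0.0]
contact_force: [-0.0, -0.4, 0.4]
gripper_width: 1.001
grasp_force: 0.0
```

Call:
move_arm([
  [0, 0, 0, 0, 0, -7.1, 1],
  [0, 0, 0, 0, 0, -7.1, 1],
  [0, 0, 0, 0, 0, -7.1, 1],
  [0, 0, 0, 0, 0, -7.1, 1],
  [0, 0, 0, 0, 0, -7.1, 1],
  [0, 0, 0, 0, 0, -7.1, 1],
  [0, 0, 0, 0, 0, -7.1, 1],
  [0, 0, 0, 0, 0, -7.1, 1],
  [0, 0, 0, 0, 0, -7.1, 1],
  [0, 0, 0, 0, 0, -7.1, 1],
  [0, 0, 0, 0, 0, -7.1, 1],
  [0, 0, 0, 0, 0, -7.1, 1],
  [0, 0, 0, 0, 0, -7.1, 1],
  [0, 0, 0, 0, 0, -7.1, 1],
  [0, 0, 0, 0, 0, -7.1, 1],
  [0, 0, 0, 0, 0, -7.1, 1],
  [0, 0, 0, 0, 0, -7.1, 1],
  [0, 0, 0, 0, 0, 0, 1],
  [0, 0, 0, 0, 0, 0, 1],
])

```text
time: 3.1
tool_pos: [0.5913, 0.0014, 0.2498]
tool_rot: [-0.0, 0.311, 0.95, -0.0]
contact_force: [-0.4, -0.4, -0.1]
gripper_width: 0.997
grasp_force: 0.0
```

```bash
cat >> h.py <<'E'
def tool():
    s=manip.state(); from scipy.spatial.transform import Rotation as Ro
    q=s["tool_rot"]; M=Ro.from_quat([q[1],q[2],q[3],q[0]]).as_matrix()
    return s,np.array(s["tool_pos"]),M
def delta(X):
    s,p,M=tool(); return (M.T@(np.array(X)-p)*100).round(2)
def rep():
    s,p,M=tool(); print("t",round(s["time"],2),"tcp",p.round(4),"xyaw",np.degrees(np.arctan2(M[1,0],M[0,0])).round(2),"zaxis",M[:,2].round(3),"F",np.round(s["contact_force"],1),"w",round(s["gripper_width"],3),"g",s["grasp_force"],"q6",s["joint_pos"][5])
E
python3 - <<'E'
from h import *
import pickle
f=manip.grab_frame("wrist");pickle.dump(f,open("w1.pkl","wb"));cv2.imwrite("pics/w1.png",f["img"]);rep();print(-np.array(f["R"]).T@f["t"])
E
```

```text
t 3.15 tcp [0.5913 0.0013 0.2499] xyaw 143.78 zaxis [-0.001  0.    -1.   ] F [ 0.2 -0.2  0.3] w 1.003 g 0.0 q6 -1.0621997215783794
[0.53094159 0.04761572 0.37310724]
```

View pics/w1.png

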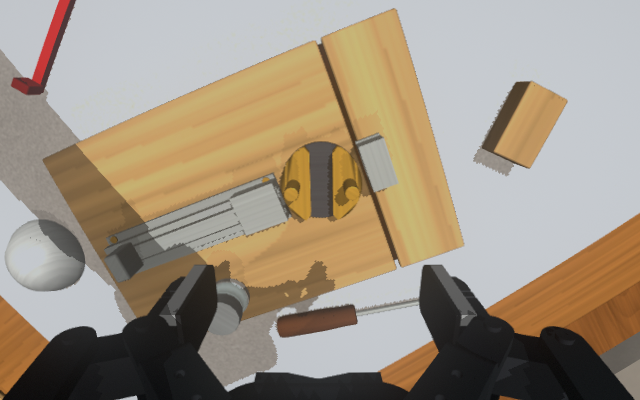

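The wrist view shows the disc at (321,180), the posts near (291,190) and (351,190), the slot roughly along the image vertical, and the lug at (126,258). I'll enlarge the disc.

```bash
python3 - <<'E'
from h import *
import pickle
f=pickle.load(open("w1.pkl","rb"))
cv2.imwrite("pics/c3.png",cv2.resize(f["img"][130:230,255:400],None,fx=5,fy=5,interpolation=cv2.INTER_CUBIC))
for d in (60,65,72):   # predicted post tops for trial joint values
    a=np.radians(74.8-90+d); c=np.array([.592,.0018]); u=np.array([np.cos(a),np.sin(a)])*.024
    print(d,[((proj(f,[*(c+s*u),.108])[0]-[255,130]+.5)*5-.5).round(0) for s in(1,-1)], ((proj(f,[*c,.08])[0]-[255,130]+.5)*5-.5).round(0))
E
```

```text
60 [array([462., 345.]), array([159., 299.])] [311. 277.]
65 [array([464., 332.]), array([157., 312.])] [311. 277.]
72 [array([465., 314.]), array([158., 330.])] [311. 277.]
```

View pics/c3.png

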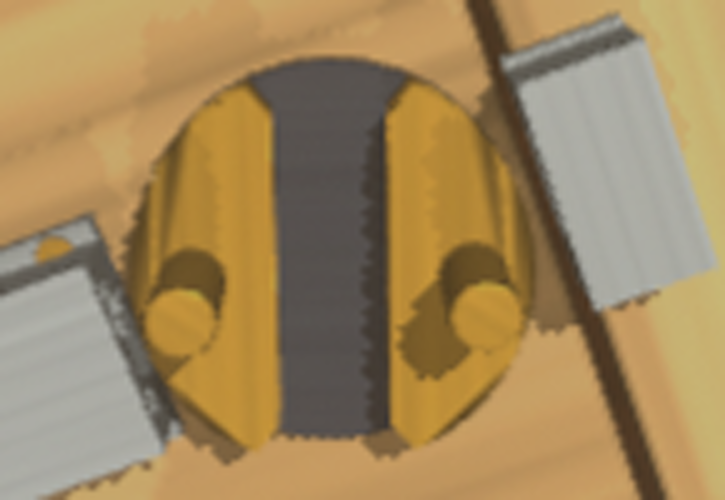

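The crop shows the post tops at (180,322) and (486,316), the strap's front edge from (85,266) to (163,450), and the keeper's mouth edge from (518,88) to (597,308).

```bash
python3 - <<'E'
from h import *
import pickle
f=pickle.load(open("w1.pkl","rb"))
o=lambda p:(np.array(p,float)+.5)/5-.5+[255,130]
P=onz(f,o([(486,316),(180,322),(85,266),(163,450),(518,88),(597,308)]),[.108,.108,.085,.085,.085,.085])
print(P.round(4)); c=(P[0]+P[1])/2; d=P[0]-P[1]; print("disc",c,np.linalg.norm(d),"post ang",np.degrees(np.arctan2(d[1],d[0])))
s=(P[2]+P[3])/2;k=(P[4]+P[5])/2; 
print("strap w",np.linalg.norm(P[2]-P[3]),"keeper w",np.linalg.norm(P[4]-P[5]),"chest y",np.degrees(np.arctan2(*(k-s)[[1,0]])),[np.degrees(np.arctan2(v[1],v[0])) for v in(P[2]-P[3],P[4]-P[5])])
print(s,k)
print("delta to grip",delta([c[0],c[1],.108]))
E
```

```text
[[ 0.6074  0.0244  0.108 ]
 [ 0.5799 -0.0147  0.108 ]
 [ 0.5669 -0.027   0.085 ]
 [ 0.6007 -0.0366  0.085 ]
 [ 0.5853  0.0486  0.085 ]
 [ 0.624   0.0384  0.085 ]]
disc [0.59365372 0.00483577 0.108     ] 0.047770755393599686 post ang 54.902663396301016
strap w 0.035144786090480475 keeper w 0.04006666760416983 chest y 74.56437551575124 [np.float64(164.19370573714997), np.float64(165.15992327855605)]
[ 0.58384066 -0.03181752  0.085     ] [0.60463517 0.04349353 0.085     ]
delta to grip [1.000e-02 4.200e-01 1.419e+01]
```

Call:
move_arm([
  [0, 0.42, 2, 0, 0, -1.1, 1],
  [0, 0, 2.4, 0, 0, 0, 1],
  [0, 0, 2, 0, 0, 0, 1],
  [0, 0, 2, 0, 0, 0, 1],
  [0, 0, 2, 0, 0, 0, 1],
  [0, 0, 2, 0, 0, 0, 1],
  [0, 0, 1, 0, 0, 0, 1],
  [0, 0, 1, 0, 0, 0, 1],
  [0, 0, 0, 0, 0, 0, 1],
  [0, 0, 0, 0, 0, 0, 0],
  [0, 0, 0, 0, 0, 0, -0.5],
  [0, 0, 0, 0, 0, 0, -1],
  [0, 0, 0, 0, 0, 0, -1],
  [0, 0, 0, 0, 0, 0, -1],
  [0, 0, 0, 0, 0, 0, -1],
  [0, 0, 0, 0, 0, 0, -1],
])

```text
time: 4.48
tool_pos: [0.5939, 0.0029, 0.109]
tool_rot: [0.0, 0.3, 0.954, -0.002]
contact_force: [-7.8, -4.7, 7.7]
gripper_width: 0.668
grasp_force: 62.1
```

```bash
python3 -c "
from h import *
rep()"
```

```text
t 4.48 tcp [0.5939 0.0029 0.109 ] xyaw 145.07 zaxis [-0.001 -0.004 -1.   ] F [-7.8 -4.7  7.7] w 0.668 g 62.09943115711212 q6 -1.0778748633928228
```

Call:
move_arm([
  [0, 0, 0, 0, 0, 4, -1],
  [0, 0, 0, 0, 0, 4, -1],
  [0, 0, 0, 0, 0, 4, -1],
  [0, 0, 0, 0, 0, 4, -1],
  [0, 0, 0, 0, 0, 4, -1],
  [0, 0, 0, 0, 0, 0, -1],
])

```text
time: 4.98
tool_pos: [0.5937, 0.0026, 0.109]
tool_rot: [0.0, 0.462, 0.887, -0.003]
contact_force: [-7.2, -6.4, 7.2]
gripper_width: 0.667
grasp_force: 62.2
```

```bash
python3 - <<'E'
from h import *
rep()
f=manip.grab_frame("top");cv2.imwrite("pics/c4t.png",f["img"])
f=manip.grab_frame("wrist");a=f["img"][100:400,130:530];cv2.imwrite("pics/c4.png",cv2.resize(a,None,fx=2,fy=2))
E
```

```text
t 4.98 tcp [0.5937 0.0026 0.109 ] xyaw 124.92 zaxis [-0.002 -0.005 -1.   ] F [-7.2 -6.4  7.2] w 0.667 g 62.17678606510162 q6 -0.726344020347359
```

View pics/c4.png

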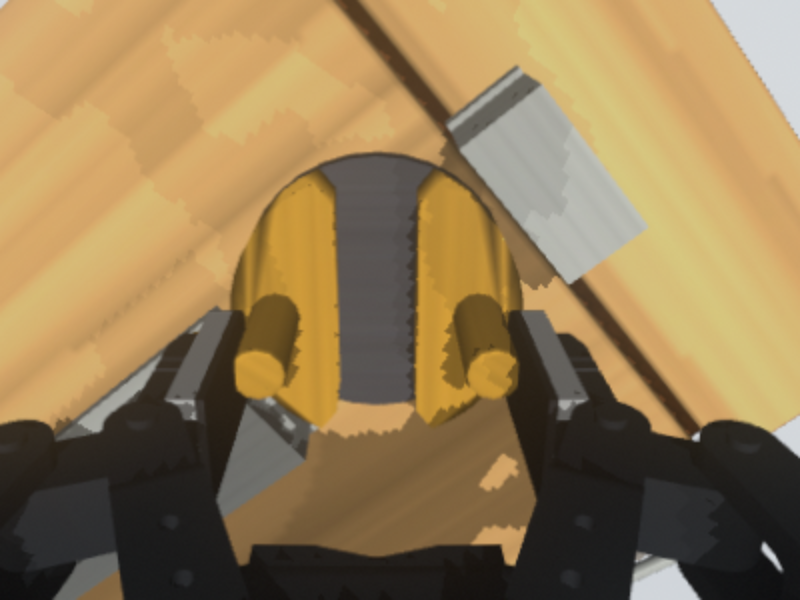

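The disc follows the hand: both posts sit between the pads and the slot lies along the tool's x. I'll turn the remaining 50°.

Call:
move_arm([
  [0, 0, 0, 0, 0, 5, -1],
  [0, 0, 0, 0, 0, 5, -1],
  [0, 0, 0, 0, 0, 5, -1],
  [0, 0, 0, 0, 0, 5, -1],
  [0, 0, 0, 0, 0, 5, -1],
  [0, 0, 0, 0, 0, 5, -1],
  [0, 0, 0, 0, 0, 5, -1],
  [0, 0, 0, 0, 0, 5, -1],
  [0, 0, 0, 0, 0, 5, -1],
  [0, 0, 0, 0, 0, 5, -1],
  [0, 0, 0, 0, 0, 0, -1],
  [0, 0, 0, 0, 0, 0, -1],
  [0, 0, 0, 0, 0, 0, -1],
])

```text
time: 6.17
tool_pos: [0.5929, 0.0026, 0.109]
tool_rot: [0.0, 0.793, 0.609, -0.003]
contact_force: [-10.5, -6.5, 11.4]
gripper_width: 0.67
grasp_force: 62.4
```

```bash
python3 - <<'E'
from h import *
rep()
f=manip.grab_frame("wrist");a=f["img"][100:400,130:530];cv2.imwrite("pics/c5.png",cv2.resize(a,None,fx=2,fy=2))
E
```

```text
t 6.17 tcp [0.5929 0.0026 0.109 ] xyaw 75.03 zaxis [-0.004 -0.005 -1.   ] F [-10.5  -6.5  11.4] w 0.67 g 62.38569974899292 q6 0.14406317414338488
```

View pics/c5.png

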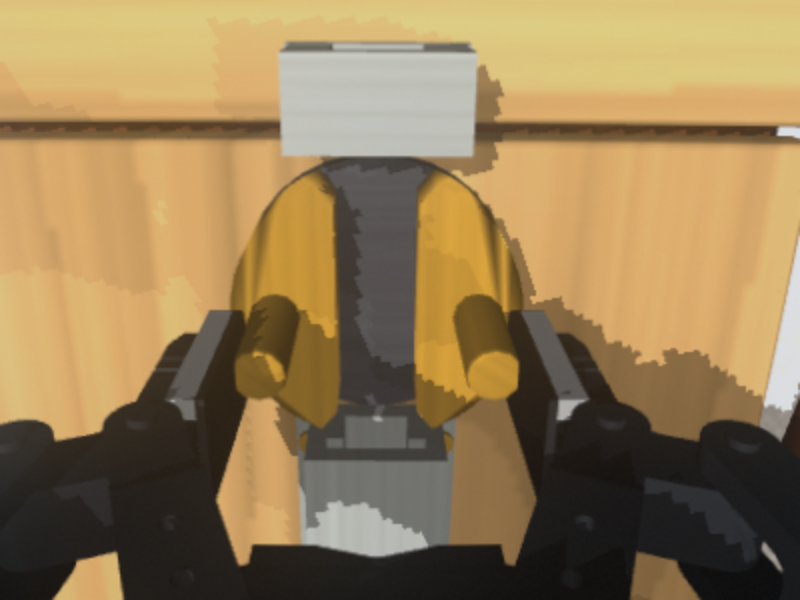

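The slot now lines up with the strap and keeper. I'll release, lift, shut the fingers and go behind the lug.

Call:
move_arm([
  [0, 0, 0, 0, 0, 0, 0.6],
  [0, 0, 0, 0, 0, 0, 1],
  [0, 0, 0, 0, 0, 0, 1],
  [0, 0, 0, 0, 0, 0, 1],
  [0, 0, -1, 0, 0, 0, 1],
  [0, 0, -2.5, 0, 0, 0, 1],
  [0, 0, -2.5, 0, 0, 0, 1],
  [0, 0, -2, 0, 0, 0, 1],
  [-2, 0, 0, 0, 0, 0.3, -1],
  [-3, 0, 0, 0, 0, 0, -1],
  [-3, 0, 0, 0, 0, 0, -1],
  [-3, 0, 0, 0, 0, 0, -1],
  [-3, 0, 0, 0, 0, 0, -1],
  [-3, 0, 0, 0, 0, 0, -1],
  [-3, 0, 0, 0, 0, 0, -1],
  [-1.9, 0, 0, 0, 0, 0, -1],
  [0, 0, 0, 0, 0, 0, -1],
  [0, 0, 0, 0, 0, 0, -1],
  [0, 0, 0, 0, 0, 0, -1],
])

```text
time: 7.8
tool_pos: [0.5368, -0.206, 0.1868]
tool_rot: [0.0, 0.795, 0.607, 0.0]
contact_force: [-0.2, -0.2, -0.6]
gripper_width: -0.004
grasp_force: 0.0
```

```bash
python3 - <<'E'
from h import *
rep(); print(delta([.5359,-.2064,.104]))
f=manip.grab_frame("wrist");cv2.imwrite("pics/w6.png",f["img"])
import pickle;pickle.dump(f,open("w6.pkl","wb"))
E
```

```text
t 7.8 tcp [ 0.5368 -0.206   0.1868] xyaw 74.77 zaxis [ 0.001  0.    -1.   ] F [-0.2 -0.2 -0.6] w -0.004 g 0.0 q6 -0.23037300515433695
[-0.06 -0.08  8.28]
```

View pics/w6.png

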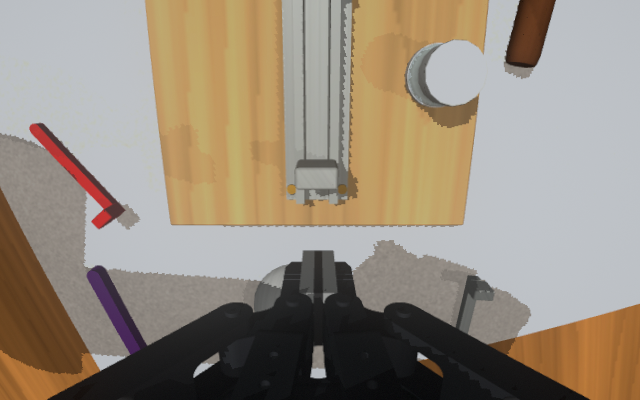

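The lug's top back edge is around (317,190), and the shut fingers are centred behind it. Next I'll work out where that edge is.

```bash
python3 - <<'E'
from h import *
import pickle
f=pickle.load(open("w6.pkl","rb"))
P=onz(f,[(317,190),(317,167),(296.5,190),(337.5,190)],.106);print(P.round(4),np.linalg.norm(P[0]-P[1]),np.linalg.norm(P[2]-P[3]))
D=np.array([.5937,.0048]);u=np.array([np.cos(np.radians(74.7)),np.sin(np.radians(74.7))])
for p in P[:2]: print("chest y",65+1000*(p[:2]-D)@u,"x",1000*(p[:2]-D)@[u[1],-u[0]], "tool delta cm",delta([p[0],p[1],.104]))
E
```

```text
[[ 0.5427 -0.1855  0.106 ]
 [ 0.5464 -0.172   0.106 ]
 [ 0.5308 -0.1822  0.106 ]
 [ 0.5545 -0.1887  0.106 ]] 0.014008861342533315 0.024555211860983642
chest y -131.99369967463767 x 0.9960589487533131 tool delta cm [2.1  0.03 8.27]
chest y -117.98483861843329 x 0.9988913124337042 tool delta cm [3.5  0.03 8.27]
```

Call:
move_arm([
  [0, 0, 2.5, 0, 0, 0, -1],
  [0, 0, 2.5, 0, 0, 0, -1],
  [0, 0, 2.2, 0, 0, 0, -1],
  [0, 0, 1, 0, 0, 0, -1],
  [0, 0, 0, 0, 0, 0, -1],
  [0.5, 0, 0, 0, 0, 0, -1],
  [0.5, 0, 0, 0, 0, 0, -1],
  [0.5, 0, 0, 0, 0, 0, -1],
  [0.5, 0, 0, 0, 0, 0, -1],
  [0.5, 0, 0, 0, 0, 0, -1],
  [0.5, 0, 0, 0, 0, 0, -1],
  [0, 0, 0, 0, 0, 0, -1],
])

```text
time: 8.85
tool_pos: [0.545, -0.1768, 0.105]
tool_rot: [0.0, 0.794, 0.607, 0.001]
contact_force: [-0.4, 0.3, 1.1]
gripper_width: -0.001
grasp_force: 0.0
```

Call:
move_arm([
  [0.5, 0, 0, 0, 0, 0, -1],
  [0.5, 0, 0, 0, 0, 0, -1],
  [0.5, 0, 0, 0, 0, 0, -1],
  [0.5, 0, 0, 0, 0, 0, -1],
  [0.5, 0, 0, 0, 0, 0, -1],
  [0.5, 0, 0, 0, 0, 0, -1],
  [0.5, 0, 0, 0, 0, 0, -1],
  [0.5, 0, 0, 0, 0, 0, -1],
  [0.5, 0, 0, 0, 0, 0, -1],
  [0, 0, 0, 0, 0, 0, -1],
])

```text
time: 9.68
tool_pos: [0.5563, -0.133, 0.1041]
tool_rot: [-0.001, 0.794, 0.607, 0.0]
contact_force: [-0.3, 0.4, -0.8]
gripper_width: 0.003
grasp_force: 0.0
```

```bash
python3 - <<'E'
from h import *
rep()
f=manip.grab_frame("wrist");cv2.imwrite("pics/w7.png",f["img"])
E
```

```text
t 9.68 tcp [ 0.5563 -0.133   0.1041] xyaw 74.79 zaxis [-0.     0.001 -1.   ] F [-0.3  0.4 -0.8] w 0.003 g 0.0 q6 -0.10022112068985523
```

View pics/w7.png

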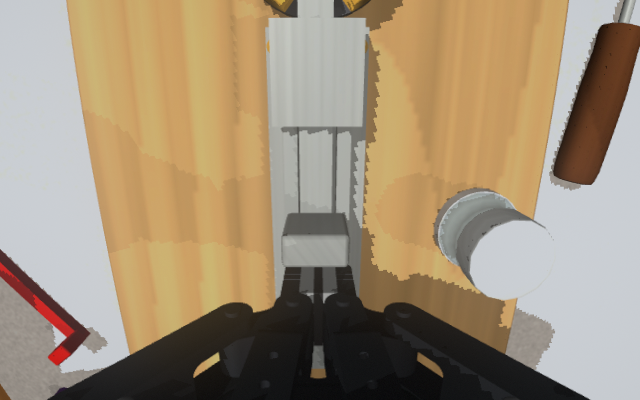

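The lug at (316,240) is moving with the fingertips, the bar runs into the disc slot at the top of the image, and the jar is untouched. About 40 mm remain.

Call:
move_arm([
  [0.4, 0, 0, 0, 0, 0, -1],
  [0.4, 0, 0, 0, 0, 0, -1],
  [0.4, 0, 0, 0, 0, 0, -1],
  [0.4, 0, 0, 0, 0, 0, -1],
  [0.4, 0, 0, 0, 0, 0, -1],
  [0.4, 0, 0, 0, 0, 0, -1],
  [0.4, 0, 0, 0, 0, 0, -1],
  [0.4, 0, 0, 0, 0, 0, -1],
  [0.3, 0, 0, 0, 0, 0, -1],
  [0, 0, 0, 0, 0, 0, -1],
  [0, 0, 0, 0, 0, 0, -1],
])

```text
time: 10.65
tool_pos: [0.5655, -0.1, 0.1043]
tool_rot: [-0.0, 0.795, 0.607, 0.0]
contact_force: [-0.3, -0.7, -0.9]
gripper_width: -0.002
grasp_force: 0.0
```

Call:
move_arm([
  [0.1, 0, 0, 0, 0, 0, -1],
  [0.1, 0, 0, 0, 0, 0, -1],
  [0, 0, 0, 0, 0, 0, -1],
])

```text
time: 10.9
tool_pos: [0.566, -0.0986, 0.1044]
tool_rot: [0.0, 0.795, 0.607, -0.0]
contact_force: [-1.3, -0.4, -0.2]
gripper_width: -0.005
grasp_force: 0.5
```

Call:
move_arm([
  [0.1, 0, 0, 0, 0, 0, -1],
  [0.1, 0, 0, 0, 0, 0, -1],
  [0, 0, 0, 0, 0, 0, -1],
])

```text
time: 11.15
tool_pos: [0.5665, -0.0966, 0.1044]
tool_rot: [0.0, 0.795, 0.607, 0.0]
contact_force: [0.0, -1.9, 0.6]
gripper_width: 0.002
grasp_force: 0.6
```

Call:
move_arm([
  [0.1, 0, 0, 0, 0, 0, -1],
  [0.1, 0, 0, 0, 0, 0, -1],
  [0, 0, 0, 0, 0, 0, -1],
])

```text
time: 11.4
tool_pos: [0.5667, -0.096, 0.1044]
tool_rot: [0.001, 0.795, 0.607, -0.001]
contact_force: [-2.4, -6.3, 0.7]
gripper_width: 0.002
grasp_force: 3.3
```

Call:
move_arm([
  [0.1, 0, 0, 0, 0, 0, -1],
  [0.1, 0, 0, 0, 0, 0, -1],
  [0, 0, 0, 0, 0, 0, -1],
])

```text
time: 11.65
tool_pos: [0.5668, -0.0959, 0.1044]
tool_rot: [0.002, 0.795, 0.607, -0.003]
contact_force: [-4.1, -13.4, 0.8]
gripper_width: -0.001
grasp_force: 6.5
```

The force is rising (13 N) with no more travel at the predicted home position, so the lug is on the strap. I'll back off and lift.

Call:
move_arm([
  [-0.6, 0, 0, 0, 0, 0, -1],
  [-1, 0, 0, 0, 0, 0, -1],
  [-1.5, 0, 0, 0, 0, 0, -1],
  [0, 0, -2, 0, 0, 0, -1],
  [0, 0, -3, 0, 0, 0, -1],
  [-3, 0, -3, 0, 0, 0, -1],
  [-3, 0, -3, 0, 0, 0, -1],
  [-3, 0, 0, 0, 0, 0, -1],
  [-3, 0, 0, 0, 0, 0, -1],
  [0, 0, 0, 0, 0, 0, -1],
  [0, 0, 0, 0, 0, 0, -1],
])

```text
time: 12.57
tool_pos: [0.5276, -0.2384, 0.2131]
tool_rot: [-0.0, 0.795, 0.606, 0.0]
contact_force: [0.3, 0.0, -0.7]
gripper_width: -0.001
grasp_force: 0.0
```

```bash
python3 - <<'E'
from h import *
rep()
D=np.array([.5937,.0048]);a=np.radians(74.7);u=np.array([np.cos(a),np.sin(a)]);v=np.array([u[1],-u[0]])
f=manip.grab_frame("wrist");cv2.imwrite("pics/w8.png",f["img"])
# brightness profile along the channel line at lug-top height, chest y -60..-10 mm
g=cv2.cvtColor(f["img"],cv2.COLOR_BGR2GRAY)
ys=np.arange(-60,-4,2)
row=[]
for y in ys:
    q=[proj(f,[*(D+u*(y-65)/1000+v*x/1000),.106])[0] for x in(-6,0,6)]
    row.append(int(np.mean([g[int(round(b)),int(round(c))] if 0<=b<400 and 0<=c<640 else -1 for c,b in q])))
print(list(zip(ys.tolist(),row)))
E
```

```text
t 12.57 tcp [ 0.5276 -0.2384  0.2131] xyaw 74.6 zaxis [ 0.     0.001 -1.   ] F [ 0.3  0.  -0.7] w -0.001 g 0.0 q6 -0.28485716121361854
[(-60, 148), (-58, 148), (-56, -1), (-54, -1), (-52, -1), (-50, -1), (-48, -1), (-46, -1), (-44, -1), (-42, -1), (-40, -1), (-38, -1), (-36, -1), (-34, -1), (-32, -1), (-30, -1), (-28, -1), (-26, -1), (-24, -1), (-22, -1), (-20, -1), (-18, -1), (-16, -1), (-14, -1), (-12, -1), (-10, -1), (-8, -1), (-6, -1)]
```

The lug is outside the wrist view here, so I'll check it against the first top picture.

```bash
python3 - <<'E'
from h import *
import pickle
D=np.array([.5937,.0048]);a=np.radians(74.7);u=np.array([np.cos(a),np.sin(a)]);v=np.array([u[1],-u[0]])
f0=pickle.load(open("f0.pkl","rb"))["top"];f=manip.grab_frame("top")
def prof(F,z,ys,xs=(-5,0,5)):
    g=cv2.cvtColor(F["img"],cv2.COLOR_BGR2GRAY).astype(np.float32)
    out=[]
    for y in ys:
        q=proj(F,[[*(D+u*(y-65)/1000+v*x/1000),z] for x in xs]).astype(np.float32)
        out.append(int(cv2.remap(g,q[:,:1],q[:,1:],cv2.INTER_LINEAR).mean()))
    return out
print("lug start",prof(f0,.106,range(-150,-100,3)))
print("lug now shifted +105",prof(f,.106,range(-45,5,3)))
print("slot now (chest y 35..95)",prof(f,.078,range(35,96,5),(-4,0,4)))
hsv=cv2.cvtColor(f["img"],cv2.COLOR_BGR2HSV)
# tracked bystanders: change of image around each
for n,(x,y) in dict(jar=(375,163),chisel=(340,120),reflector=(441,226),offcut=(238,152)).items():
    A=f0["img"][y-25:y+25,x-35:x+35];B=f["img"][y-25:y+25,x-35:x+35]
    print(n,cv2.phaseCorrelate(cv2.cvtColor(A,6).astype(np.float32),cv2.cvtColor(B,6).astype(np.float32)))
E
```

```text
lug start [89, 89, 85, 87, 65, 57, 79, 97, 96, 99, 72, 41, 81, 93, 92, 91, 93]
lug now shifted +105 [100, 101, 91, 69, 62, 59, 87, 110, 109, 111, 91, 92, 108, 109, 109, 109, 109]
slot now (chest y 35..95) [109, 108, 109, 108, 107, 107, 104, 100, 103, 110, 105, 111, 107]
jar ((0.009269065828931389, -0.08209784598631487), 0.9389541512065464)
chisel ((0.05736992759408821, 0.041804149141853486), 0.9642389822006225)
reflector ((-1.0020228298316098, -0.8701751648258167), -0.0426709164513482)
offcut ((0.0635809028722818, 0.05787330725513229), 1.0291772010591296)
```

The lug profile matches a 105 mm shift, which puts the bolt at home (y about -20 mm). Bright bar fills the slot and the bystanders are unmoved. The arm hides the reflector in this view, but the hand never came down near its height. I'll hand the job in.

```bash
python3 -c "
from plant import manip
print(manip.job_done())"
```

```text
the job is handed in; nothing more can be done
None
```

I turned the disc into line, pushed the bolt home until its lug met the strap, backed the hand clear and handed the job in; no verdict came back, and the reflector was hidden by the arm in my last check.

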